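# Close a telescopic pick-up magnet and stow it

## Robot

A 7-joint arm with a two-finger parallel gripper is mounted at the origin on the work surface. World frame = base frame: x ahead of the robot, y to its left, z up, the work surface at z = 0. Lengths are in m, angles in rad, forces in N, time in s.
With the tool pointing down it reaches from about 0.425 to 0.875 m from the base axis. Payload 4.7 kg.
Tool frame: the origin (TCP) lies between the finger pads; the fingertips stand 14 mm ahead of it and the grasp point (between the pads) lies 5 mm behind it; z points along the fingers, y is the line along which they close (so a half turn about z gives the same grasp; the last joint's range is limited). The gripper opens to 87 mm and grips with 3 to 60 N. Pads are 19 mm wide; open, the fingers measure 117 mm over their backs; the gripper's body (75 mm by 190 mm) begins 51 mm behind the grasp point.
Start: joints at [-1.194, 0.321, -0.07, 1.45, 0.023, 1.371, -0.057], TCP at [0.231, 0.608, 0.237] pointing down, gripper open.
Joint ranges: [-2.86, 2.86], [-0.3, 2.09], [-1.38, 1.24], [0.06, 2.45], [-1.56, 4.7], [0.09, 2.05], [-2.69, 2.69]. Speed limits (rad/s): [2.57, 2.57, 3.14, 3.14, 3.14, 3.14, 3.14].

## Interface

Orientations are given as a rotation vector (axis times angle).
In Python, from bench import ctrl gives the robot as it stands.
- The arm moves only by the tool step_arm, never from a script. Its argument "commands" is a list of rows, each an object with "travel": the shift along the tool's x, y, z in m, a list of three; "turn": the turn, a rotation vector about the tool's x, y, z in degrees, a list of three. A call has 1 to 5 rows; each row is the pose to reach, as a shift and turn from the pose commanded when the call began, along the tool's axes at that moment; what a row does not reach only later rows make up. A row lasts 1/10 s, in which the tool goes at most 50 mm and 8.59 degrees, less where a joint would pass 70% of its speed; a pose out of reach is approached as far as the arm can. A call with a gripper value outside its range is refused whole. "gripper" is the opening, from 0 (shut) to 1 (fully open), set as the call begins (left out, the last holds). The fingers move at their own pace and stop on an object; "force" is the grip in N (left out, the last holds). Time passes only in rows, so rows that repeat a pose let the fingers close. It gives the time, the measured TCP pose, the force, the opening and the grip force at its end, in the units of the state.
- ctrl.get_state(): the state, without advancing time (a new reading comes with each control period).
- ctrl.get_image(name): name is "scene" or "top"; returns the picture (420x560x3 uint8, red, green, blue); there is no depth.
- ctrl.camera_model(name): a dict with "fx", "fy", "cx", "cy" (pixels), "R" (3x3) and "t" (3): a world point X has camera coordinates R X + t. Camera axes: x right, y down, z forward; pixel columns grow to the right and rows downward; lengths in m; the calibration is good to about 2 mm. A picture is of the moment at which its call begins. camera_model takes no time and is no camera call.
- ctrl.close_job(): hands the job in; it is judged then, once.
The state is a dict: "time": time; "joint_positions": joint angles; "qd": joint speeds; "joint_torque": joint torques, N m; "position": TCP position; "tool_rot": TCP orientation; "ft_force": force on the tool from outside, world axes, zero at the start; "torque": the same for the moment, N m; "grip_width": opening from 0.0 (shut) to 1.0 (fully open); "grip_force": force on a finger pad.
Only numpy, scipy, OpenCV 4.12 (cv2) and the standard library are available. Lean on these libraries where they do the work, as an engineer would, in place of code of your own. Each camera call takes 0.05 s, during which the arm holds its last target. There are 200 camera calls.

## Task

The telescopic pick-up magnet has been left drawn out: close it against the fixed steel block, the inner tube fully home first while the middle tube is still drawn out, then the middle tube fully home. Seat each tube with a steady push of about 20 N against the block, held for about half a second, without ramming it. Then lay the closed magnet down gently, flat in the wooden tray, and leave everything else on the bench where it is.

Things in the scene. Friction and masses are not known exactly. Their poses are not given: they have to be found in the camera images.
- magnet: Telescopic pick-up magnet lying on the bench: blue square handle 34 x 34 mm, 110 mm long (loose, about 260 g in all). Origin: centre of the handle's underside; x along the tool's axis from handle to red head, z up. Handle spans x -55 to +55 mm; tubes come out of its +x end. It lies level, axis 17 mm up; centre of mass when drawn out 30 to 60 mm ahead of the origin. Closed it spans x -55 to +81 mm.
- handle_mid (a point): Centre of the handle, on the tool's axis (17 mm above the origin).
- middle_tube (a joint): How far the middle tube (round, bare aluminium, 26 mm diameter, ending in a black collar 31 mm in diameter and 8 mm long) is drawn out of the handle, m: 0 = fully home (collar against the handle), greatest 0.070. Bare tube shows between handle and collar over this length. Stays where left; drag about 4.5 N, so it yields before the inner tube if the tool is pushed from its two ends.
- inner_tube (a joint): How far the inner tube (round, brass, 18 mm diameter, ending in the head) is drawn out of the middle tube, m: 0 = fully home (head against the black collar), greatest 0.070. Stays where left; slides with a drag of about 9 N. With the tool pushed from its ends it only moves first if the middle tube is the part that is held.
- collar_face (a point): Centre of the front face of the middle tube's black collar, on the axis (63 mm + middle_tube ahead of the magnet's origin).
- head_face (a point): Centre of the flat front face of the head, on the axis. Head: red then dark disc, 34 mm diameter, 18 mm long (81 mm + middle_tube + inner_tube ahead of the magnet's origin).
- block: Hammered steel block fixed to the bench, 100 mm (its x) by 130 mm (its y), 50 mm high, dimpled top. Origin: centre of its underside. Its -x side is the flat face turned to the robot. May stand left or right of the tray.
- block_face (a point): Middle of the block's flat -x face, 17 mm above the bench; axes as the block's (outward normal is -x).
- tray: Wooden stowing tray fixed to the bench, inside 160 mm along its x by 100 mm along its y, floor 6 mm above the bench, end walls (at its x ends) up to 30 mm, side lips up to 14 mm above the bench, walls 6 to 8 mm thick. Origin: centre of its underside. The closed magnet lies in it along its x, either way round.
- tray_floor (a point): Centre of the tray's inner floor.
- tack_tin: Bystander: round tin 52 mm diameter, 45 mm high, loose, to be left alone.
- hammer: Bystander: hammer 240 mm long, loose, to be left alone.
- wrench: Bystander: wrench 170 mm long, loose, to be left alone.
- sole: Bystander: black rubber sole 240 mm long, 16 mm thick, loose, to be left alone.
- whetstone: Bystander: grey stone 160 x 50 x 25 mm, loose, to be left alone.
- skiving_knife: Bystander: knife with wooden handle, 235 mm long, loose, to be left alone.
- heel_block: Bystander: black rubber block 70 x 60 x 25 mm, loose, to be left alone.
Mind the look-alikes: they are no part of the job. Leave any blue look-alike of the tray alone.

How it is judged:
On the way, in this order (a step that is already met when the one before it is completed fails the run):
1. the inner tube is fully home (within 2.5 mm) while the middle tube is still drawn out by more than 35 mm, the magnet pushed against the block with 14 to 28 N (value of joint inner_tube below 0.0025 m and value of joint middle_tube above 0.035 m and contact force between magnet and block between 14 and 28 N), for 0.4 s.
2. the middle tube is fully home too (within 2.5 mm), the magnet pushed against the block with 14 to 28 N (value of joint each of inner_tube, middle_tube below 0.0025 m and contact force between magnet and block between 14 and 28 N), for 0.4 s.
At the end, for the whole second after the job is handed in: both tubes are home within 2.5 mm and the magnet lies at rest flat on the tray's floor (axis 18 to 28 mm, head 16 to 30 mm above the tray's underside), handle and head between the tray's walls, released (value of joint each of middle_tube, inner_tube below 0.0025 m and z of handle_mid in the frame of tray between 0.018 and 0.028 m and z of head_face in the frame of tray between 0.016 and 0.03 m and x of handle_mid in the frame of tray between -0.08 and 0.08 m and y of handle_mid in the frame of tray between -0.05 and 0.05 m and x of head_face in the frame of tray between -0.083 and 0.083 m and y of head_face in the frame of tray between -0.05 and 0.05 m and linear speed of magnet below 0.02 m/s); the robot touches nothing.
It fails at once if the magnet is rammed against the block (over 45 N) (contact force between magnet and block above 45 N).
It fails at once if the magnet is dropped or thrown into the tray (faster than 0.6 m/s within 60 mm of its floor) (horizontal distance between handle_mid and tray_floor below 0.08 m and z of handle_mid in the frame of tray below 0.08 m and linear speed of magnet above 0.6 m/s).
It fails at once if a bystander is shifted by more than 25 mm (distance of any of tack_tin, hammer, wrench, sole, whetstone, skiving_knife, heel_block from where it was at the start of the episode above 0.025 m).
It also fails if it takes over 69 s, if anything falls off the work surface, if the arm or the gripper's body presses on something with over 40 N, if the wrist force passes 120 N, or if a joint passes its speed limit or range.

## Working session

There is one attempt and no reset: what is moved stays moved. The work goes in short steps, Python scripts to look and compute and a tool call to move; the robot and the scene stay as the last step left them, time stands still between calls to the robot, and variables do not carry over. Pictures are saved under pics/ and viewed, at most 10 in all, crops included, and the job is handed in when it is done.

Besides the shell and the picture viewer there is one more tool, called after "Call:" by a JSON object that holds its "method" and its "body". step_arm: Moves the arm, as the interface text tells. Its arguments: {"type":"object","properties":{"commands":{"type":"array"},"gripper":{"type":"number"},"force":{"type":"number"}},"required":["commands"]}

```bash
mkdir -p pics; python3 - <<'E'
from bench import ctrl
import cv2
for n in("scene","top"):
    cv2.imwrite(f"pics/{n}0.png",ctrl.get_image(n)[:,:,::-1]); m=ctrl.camera_model(n); print(n,m)
s=ctrl.get_state(); print(s)
E
```

```text
scene {'fx': 473.9496399369566, 'fy': 473.9496399369566, 'cx': 281.1493569071557, 'cy': 208.89602585970587, 'R': array([[-0.47358122,  0.88074969,  0.00090012],
       [ 0.76480413,  0.41174344, -0.49552193],
       [-0.43680141, -0.23398147, -0.86859496]]), 't': array([ 0.2790462 , -0.36360099,  1.5541037 ])}
top {'fx': 542.145978252094, 'fy': 542.145978252094, 'cx': 288.73527990954045, 'cy': 207.1357136661992, 'R': array([[-0.0107649 , -0.99991327,  0.007587  ],
       [-0.9817369 ,  0.00912738, -0.1900246 ],
       [ 0.18993887, -0.00949403, -0.98175001]]), 't': array([-0.03105805,  0.52121992,  1.49522086])}
{'time': 0.1, 'joint_positions': array([-1.19388748,  0.32173294, -0.07007712,  1.45157097,  0.02258188,
        1.37082218, -0.05687673]), 'qd': array([ 0.00057237, -0.00199881, -0.0003282 , -0.00319055,  0.00097441,
       -0.00080203,  0.00073987]), 'joint_torque': array([ 3.01033460e-04, -4.92571735e+01, -4.05530585e-01, -3.13399494e+01,
       -6.40937034e-02,  3.95006652e-02,  8.51635400e-05]), 'position': array([0.2305561 , 0.6072143 , 0.23557214]), 'tool_rot': array([-5.66672678e-01, -3.08982170e+00,  2.71878232e-03]), 'ft_force': array([0.55817705, 0.1055108 , 0.05898813]), 'torque': array([ 0.05930656, -0.01505622,  0.00567378]), 'grip_force': 0.0, 'grip_width': 0.9995576386747745}
```

View pics/top0.png

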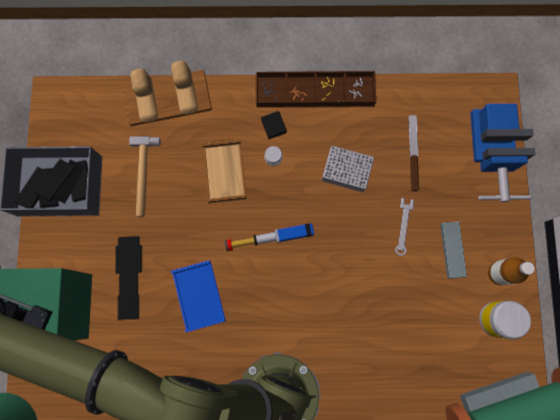

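View pics/scene0.png

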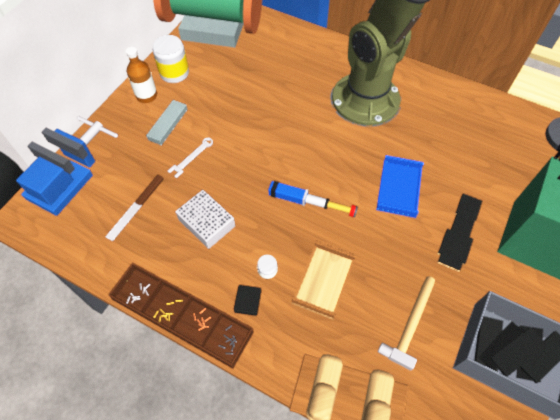

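Top view: the magnet has its handle at (295,233) and head at (228,244). The wooden tray is at (225,171) and the hammered block at (348,168), with its robot-side face along the lower edge.

Possible confusions:
- Tray: wooden tray (225,171), blue tray (198,296), brown parts bin (316,88), grey bin (52,181). I choose the wooden one.
- Block: steel block (348,168), whetstone (454,250), heel block (273,124). I choose the dimpled one.
- Magnet: blue, silver and brass tool (270,238), blue vise (498,138). I choose the tool.

```bash
cat > h.py <<'E'
import numpy as np, cv2
from bench import ctrl
def ray(n,uv,z):
    m=ctrl.camera_model(n);R=np.array(m["R"]);t=np.array(m["t"])
    uv=np.atleast_2d(np.array(uv,float)); d=np.c_[(uv[:,0]-m["cx"])/m["fx"],(uv[:,1]-m["cy"])/m["fy"],np.ones(len(uv))]@R
    c=-R.T@t
    return c+d*((z-c[2])/d[:,2])[:,None]
def blob(mask,near):
    k,l,s,c=cv2.connectedComponentsWithStats(mask.astype(np.uint8))
    ok=[i for i in range(1,k) if s[i,4]>8]
    i=min(ok,key=lambda i:np.hypot(*(c[i]-near)))
    return (l==i).astype(np.uint8)
def rect(m): 
    p=np.argwhere(m)[:,::-1].astype(np.float32); return cv2.minAreaRect(p)
E
cat > meas.py <<'E'
from h import *
np.set_printoptions(precision=4,suppress=True)
P={"top":dict(h=(295,233),r=(228,244),b=(348,168),t=(225,171),y=(243,241)),"scene":dict(h=(290,193),r=(353,211),b=(205,218),t=(325,280),y=(340,208))}
for n in P:
    im=cv2.imread(f"pics/{n}0.png"); hsv=cv2.cvtColor(im,cv2.COLOR_BGR2HSV); H,S,V=cv2.split(hsv)
    p=P[n]
    for k,m,z in(("h",(H>100)&(H<130)&(S>130),.03),("r",((H<6)|(H>174))&(S>180)&(V>110),.025),("y",(H>20)&(H<32)&(S>150)&(V>130),.02)):
        b=blob(m,p[k]); r=rect(b); print(n,k,b.sum(),np.round(r[0],1),np.round(r[1],1),round(r[2],1), ray(n,[r[0]],z)[0], "box",np.round(ray(n,cv2.boxPoints(r),z)[:,:2],3).tolist())
    g=cv2.morphologyEx(((S<60)&(V>60)).astype(np.uint8),cv2.MORPH_CLOSE,np.ones((5,5)))
    b=blob(g,p["b"]); r=rect(b); print(n,"block",b.sum(),r); print(ray(n,cv2.boxPoints(r),.05)[:,:2].tolist())
    g=cv2.morphologyEx(((H>12)&(H<30)&(V>165)).astype(np.uint8),cv2.MORPH_OPEN,np.ones((3,3)))
    b=blob(g,p["t"]); r=rect(b); print(n,"tray",b.sum(),r); print(np.round(ray(n,cv2.boxPoints(r),.014)[:,:2],3).tolist())
im=cv2.imread("pics/top0.png"); a=cv2.resize(im[120:270,200:380],None,fx=4.4,fy=4,interpolation=cv2.INTER_CUBIC); cv2.imwrite("pics/c1.png",a)
E
python3 meas.py
```

```text
top h 336 [292.2 232.6] [11.6 28.9] 79.2 [ 0.4505 -0.0457  0.03  ] box [[0.46, -0.002], [0.474, -0.084], [0.441, -0.089], [0.427, -0.008]]
top r 34 [228.8 243.6] [9.  3.6] 80.5 [0.4211 0.136  0.025 ] box [[0.433, 0.143], [0.435, 0.133], [0.409, 0.129], [0.408, 0.139]]
top y 69 [242.5 241.6] [ 3.2 21.2] 79.7 [0.4271 0.0971 0.02  ] box [[0.427, 0.128], [0.437, 0.068], [0.428, 0.066], [0.417, 0.126]]
top block 1623 ((347.50604248046875, 168.41546630859375), (45.008480072021484, 36.56523895263672), 15.422160148620605)
[[0.5994651558418491, -0.1299132545702385], [0.7049546359022305, -0.16062571307950096], [0.6676666653595487, -0.2858792635555469], [0.5630427400761904, -0.2536757891187534]]
top tray 1485 ((224.13796997070312, 171.47146606445312), (49.87505340576172, 33.41596984863281), 84.64418029785156)
[[0.709, 0.21], [0.718, 0.111], [0.566, 0.097], [0.558, 0.194]]
scene h 405 [288.9 192.8] [28.8 14.1] 15.9 [ 0.4595 -0.0449  0.03  ] box [[0.489, -0.08], [0.444, -0.092], [0.43, -0.01], [0.475, 0.001]]
scene r 43 [352.  210.5] [ 3.8 11.1] 15.9 [0.4248 0.1348 0.025 ] box [[0.443, 0.133], [0.408, 0.126], [0.406, 0.137], [0.441, 0.143]]
scene y 115 [338.3 206.6] [23.1  5.5] 15.3 [0.4286 0.0952 0.02  ] box [[0.443, 0.065], [0.426, 0.062], [0.414, 0.125], [0.432, 0.128]]
scene block 1915 ((205.50001525878906, 217.5), (52.325897216796875, 39.59798049926758), 45.0)
[[0.6760604339598959, -0.28555202552348913], [0.564638223868716, -0.26801604175752225], [0.6164315864099308, -0.11656535333176149], [0.7214686016315759, -0.13823047743890648]]
scene tray 125369 ((296.2038269042969, 215.11923217773438), (580.950927734375, 393.3384094238281), 12.319445610046387)
[[1.196, -0.524], [-0.067, -1.382], [-0.44, 0.724], [0.812, 0.743]]
```

View pics/c1.png

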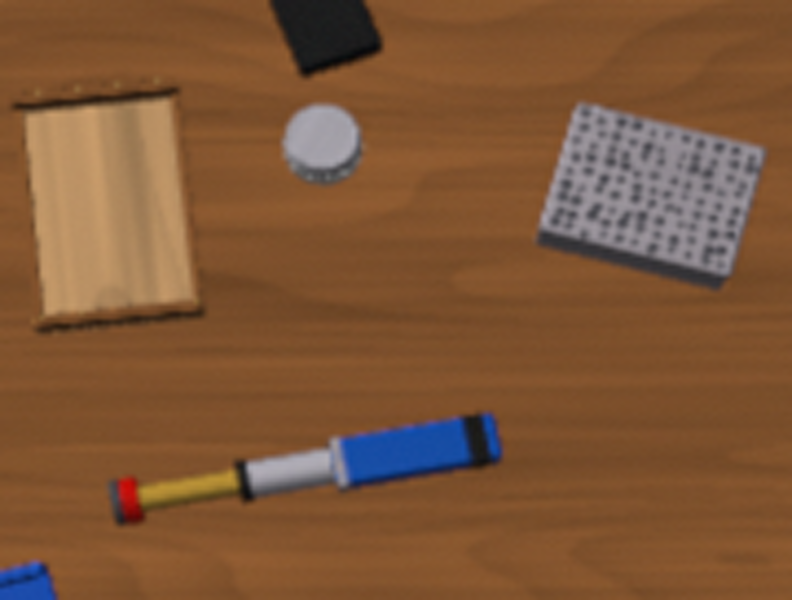

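The crop confirms the choice. The magnet has a blue handle with a black band, silver tube, black collar at (243,480) crop, brass tube, and red and dark head at (120,500). The block's robot-side face is the dark strip along its lower edge, and the wooden tray lies with its x roughly along world x.

```bash
cat > m2.py <<'E'
from h import *
np.set_printoptions(precision=4,suppress=True)
f=lambda L:np.array(L,float)/[4.4,4]+[200-.4,120-.4]
b=ray("top",f([(578,102),(764,150),(726,274),(540,236)]),.05)[:,:2]
print("block",b,b.mean(0)); e=b[3]-b[2]; print("face mid",(b[3]+b[2])/2,"len",np.linalg.norm(e),"normal-x dir deg",np.degrees(np.arctan2(*(((b[0]+b[1])-(b[2]+b[3]))[::-1]))), "edge-perp deg",np.degrees(np.arctan2(e[1],e[0]))-90, np.degrees(np.arctan2(*(b[0]-b[1])[::-1]))-90)
t=ray("top",f([(25,110),(175,97),(198,303),(44,315)]),.006)[:,:2]
print("tray",t,t.mean(0),"dir",np.degrees(np.arctan2(*((t[0]+t[1]-t[2]-t[3])[::-1]))))
a=ray("top",f([(498,436),(337,463),(243,480),(125,500)]),.017)[:,:2]
print("axis: rear,front handle,collar mid,red",a,np.linalg.norm(np.diff(a,axis=0),axis=1))
d=a[3]-a[0];print("axis deg",np.degrees(np.arctan2(d[1],d[0])))
s=ctrl.get_state();from scipy.spatial.transform import Rotation as R
print(R.from_rotvec(s["tool_rot"]).as_matrix(),s["position"])
E
python3 m2.py
```

```text
block [[ 0.7041 -0.1614]
 [ 0.6667 -0.2834]
 [ 0.5746 -0.2549]
 [ 0.6037 -0.134 ]] [ 0.6373 -0.2084]
face mid [ 0.5892 -0.1944] len 0.12434991480030688 normal-x dir deg -16.237872796028615 edge-perp deg -13.563247980953903 -17.02163042425572
tray [[0.7148 0.2112]
 [0.7241 0.1092]
 [0.566  0.0928]
 [0.5579 0.1956]] [0.6407 0.1522] dir 5.795464042943775
axis: rear,front handle,collar mid,red [[ 0.4634 -0.1055]
 [ 0.4448  0.0004]
 [ 0.433   0.062 ]
 [ 0.4193  0.139 ]] [0.1075 0.0627 0.0782]
axis deg 100.22759792501016
[[-0.9349  0.3549 -0.0005]
 [ 0.3549  0.9349 -0.0017]
 [-0.0001 -0.0017 -1.    ]] [0.2306 0.6072 0.2356]
```

```bash
cat > goal.py <<'E'
import sys
from h import *
from scipy.spatial.transform import Rotation as R
np.set_printoptions(precision=4,suppress=True)
x,y,z,yaw=map(float,sys.argv[1:5]); s=ctrl.get_state(); A=R.from_rotvec(s["tool_rot"])
c,sn=np.cos(np.radians(yaw)),np.sin(np.radians(yaw))
B=R.from_matrix(np.array([[c,sn,0],[sn,-c,0],[0,0,-1]]))
M=A.as_matrix()
print("travel",A.inv().apply(np.array([x,y,z])-s["position"]),"turn",np.degrees((A.inv()*B).as_rotvec()),"yaw now",np.degrees(np.arctan2(M[1,0],M[0,0])))
print("t",s["time"],"pos",s["position"],"q",s["joint_positions"],"F",s["ft_force"],"grip",s["grip_width"],s["grip_force"])
E
echo
```

Call:
{"method": "step_arm", "body": {"commands": [{"travel": [-0.031, -0.036, 0], "turn": [0, 0, 0]}, {"travel": [-0.062, -0.073, 0], "turn": [0, 0, 0]}, {"travel": [-0.093, -0.109, 0], "turn": [0, 0, 0]}, {"travel": [-0.124, -0.146, 0], "turn": [0, 0, 0]}, {"travel": [-0.155, -0.182, 0], "turn": [0, 0, 0]}]}}

```text
time: 0.6
position: [0.3113, 0.3803, 0.2361]
tool_rot: [-0.567, -3.09, 0.001]
ft_force: [0.9, 0.8, -0.4]
grip_width: 1.004
grip_force: 0.0
```

Call:
{"method": "step_arm", "body": {"commands": [{"travel": [-0.031, -0.036, 0], "turn": [0, 0, 0]}, {"travel": [-0.062, -0.073, 0], "turn": [0, 0, 0]}, {"travel": [-0.093, -0.109, 0], "turn": [0, 0, 0]}, {"travel": [-0.124, -0.146, 0], "turn": [0, 0, 0]}, {"travel": [-0.155, -0.182, 0], "turn": [0, 0, 0]}]}}

```text
time: 1.1
position: [0.3914, 0.1553, 0.2364]
tool_rot: [-0.567, -3.09, -0.001]
ft_force: [0.2, -0.0, 0.5]
grip_width: 1.0
grip_force: 0.0
```

Call:
{"method": "step_arm", "body": {"commands": [{"travel": [-0.02, -0.023, 0], "turn": [0, 0, 8]}, {"travel": [-0.04, -0.045, 0], "turn": [0, 0, 16]}, {"travel": [-0.06, -0.07, 0], "turn": [0, 0, 24]}, {"travel": [-0.08, -0.093, 0], "turn": [0, 0, 32]}, {"travel": [-0.097, -0.115, 0], "turn": [0, 0, 40]}]}}

```text
time: 1.6
position: [0.4413, 0.0139, 0.2363]
tool_rot: [-1.598, -2.705, 0.0]
ft_force: [1.0, 0.7, -0.0]
grip_width: 1.0
grip_force: 0.0
```

```bash
python3 goal.py 0.442 0.0155 0.10 100.2
```

```text
travel [0.0011 0.0014 0.1363] turn [-0.0063 -0.0047 18.6465] yaw now 118.84648554594337
t 1.6 pos [0.4413 0.0139 0.2363] q [-0.579  -0.1577  0.4432  1.9496  0.0693  1.3354  0.3466] F [ 0.9737  0.6506 -0.0032] grip 1.0004705299002623 0.0
```

Call:
{"method": "step_arm", "body": {"commands": [{"travel": [0, 0.001, 0.03], "turn": [0, 0, 8]}, {"travel": [0.001, 0.001, 0.07], "turn": [0, 0, 16]}, {"travel": [0.001, 0.001, 0.11], "turn": [0, 0, 18.6]}, {"travel": [0.001, 0.001, 0.15], "turn": [0, 0, 18.6]}, {"travel": [0.001, 0.001, 0.15], "turn": [0, 0, 18.6]}]}}

```text
time: 2.1
position: [0.4368, 0.016, 0.0819]
tool_rot: [-2.003, -2.412, 0.014]
ft_force: [-0.5, -0.2, -0.3]
grip_width: 1.001
grip_force: 0.0
```

```bash
python3 goal.py 0.442 0.0155 0.017 100.2; python3 - <<'E'
from h import *
a=ctrl.get_image("scene")[120:270,230:410,::-1]; b=ctrl.get_image("top")[170:320,190:370,::-1]
cv2.imwrite("pics/d1.png",cv2.resize(np.hstack([a,b]),None,fx=2.2,fy=2.2,interpolation=cv2.INTER_CUBIC))
E
```

```text
travel [-0.0013  0.0057  0.0649] turn [-0.6264  0.05    0.3977] yaw now 100.59792220500339
t 2.1 pos [0.4368 0.016  0.0819] q [-0.5477  0.0093  0.4544  2.1414 -0.0027  1.0027  0.093 ] F [-0.547  -0.2053 -0.3022] grip 1.0008971557320765 0.0
```

View pics/d1.png

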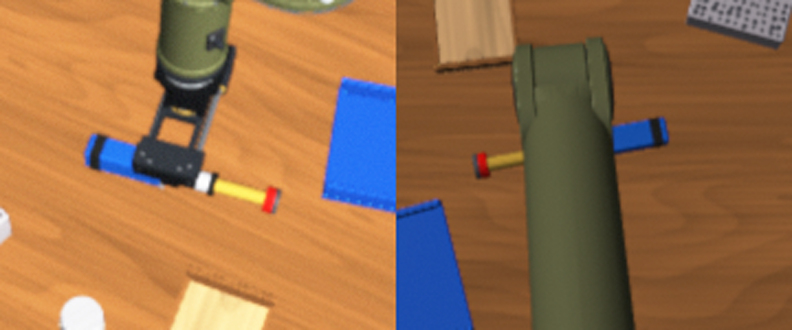

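The scene half shows the gripper over the joint between handle and tube: handle (125,155), silver tube (207,183), head (270,200). In the top view the arm hides the tube. I'll shift about 4 mm forward along the tube and go down.

Call:
{"method": "step_arm", "body": {"commands": [{"travel": [0.002, 0.004, 0.02], "turn": [-0.6, 0, 0.4]}, {"travel": [0.003, 0.006, 0.04], "turn": [-0.6, 0, 0.4]}, {"travel": [0.003, 0.006, 0.055], "turn": [-0.6, 0, 0.4]}, {"travel": [0.003, 0.006, 0.065], "turn": [-0.6, 0, 0.4]}, {"travel": [0.003, 0.006, 0.065], "turn": [-0.6, 0, 0.4]}]}}

```text
time: 2.7
position: [0.4476, 0.0211, 0.0222]
tool_rot: [2.01, 2.405, 0.014]
ft_force: [0.3, -0.0, 0.0]
grip_width: 1.001
grip_force: 0.0
```

```bash
python3 goal.py 0.4413 0.020 0.017 100.2
```

```text
travel [ 0.0001 -0.0064  0.0051] turn [ 0.6436 -0.011   0.0279] yaw now 100.22794524189126
t 2.7 pos [0.4476 0.0211 0.0222] q [-0.5385  0.1213  0.4546  2.1809 -0.073   0.8417  0.1398] F [ 0.3442 -0.0098  0.0409] grip 1.001499161125725 0.0
```

Call:
{"method": "step_arm", "body": {"commands": [{"travel": [0, -0.006, 0.002], "turn": [0.6, 0, 0]}, {"travel": [0, -0.006, 0.004], "turn": [0.6, 0, 0]}, {"travel": [0, -0.006, 0.004], "turn": [0.6, 0, 0]}]}}

```text
time: 3.0
position: [0.4414, 0.0199, 0.018]
tool_rot: [2.015, 2.41, 0.002]
ft_force: [0.3, 0.5, -0.1]
grip_width: 1.005
grip_force: 0.0
```

Call:
{"method": "step_arm", "body": {"commands": [{"travel": [0, 0, 0], "turn": [0, 0, 0]}, {"travel": [0, 0, 0], "turn": [0, 0, 0]}, {"travel": [0, 0, 0], "turn": [0, 0, 0]}, {"travel": [0, 0, 0], "turn": [0, 0, 0]}, {"travel": [0, 0, 0], "turn": [0, 0, 0]}], "gripper": 0.2, "force": 45}}

```text
time: 3.5
position: [0.4412, 0.0198, 0.0175]
tool_rot: [2.015, 2.41, 0.0]
ft_force: [-0.1, -0.2, 0.8]
grip_width: 0.637
grip_force: 0.0
```

Call:
{"method": "step_arm", "body": {"commands": [{"travel": [0, 0, 0], "turn": [0, 0, 0]}, {"travel": [0, 0, 0], "turn": [0, 0, 0]}, {"travel": [0, 0, 0], "turn": [0, 0, 0]}, {"travel": [0, 0, 0], "turn": [0, 0, 0]}, {"travel": [0, 0, 0], "turn": [0, 0, 0]}]}}

```text
time: 4.0
position: [0.4404, 0.0198, 0.0174]
tool_rot: [-2.014, -2.409, 0.001]
ft_force: [-2.3, -0.5, 2.4]
grip_width: 0.287
grip_force: 45.0
```

The opening is 25 mm, so the tube is held. I'll lift and look.

Call:
{"method": "step_arm", "body": {"commands": [{"travel": [0, 0, -0.005], "turn": [0, 0, 0]}, {"travel": [0, 0, -0.015], "turn": [0, 0, 0]}, {"travel": [0, 0, -0.03], "turn": [0, 0, 0]}, {"travel": [0, 0, -0.045], "turn": [0, 0, 0]}, {"travel": [0, 0, -0.045], "turn": [0, 0, 0]}], "gripper": 0.1, "force": 58}}

```text
time: 4.5
position: [0.4432, 0.0201, 0.0648]
tool_rot: [2.013, 2.408, 0.007]
ft_force: [0.7, -0.8, -1.1]
grip_width: 0.286
grip_force: 57.9
```

```bash
python3 goal.py 0.46 -0.145 0.062 -16.3; python3 - <<'E'
from h import *
a=ctrl.get_image("scene")[120:270,230:410,::-1]
cv2.imwrite("pics/d2.png",cv2.resize(a,None,fx=3,fy=3,interpolation=cv2.INTER_CUBIC))
E
```

```text
travel [-0.1654 -0.0128  0.0027] turn [  0.1612  -0.3291 116.5162] yaw now 100.21656342480635
t 4.5 pos [0.4432 0.0201 0.0648] q [-0.551   0.0392  0.4572  2.1544 -0.0225  0.9468  0.0973] F [ 0.7271 -0.7802 -1.1363] grip 0.2863251105925929 57.922911643981934
```

View pics/d2.png

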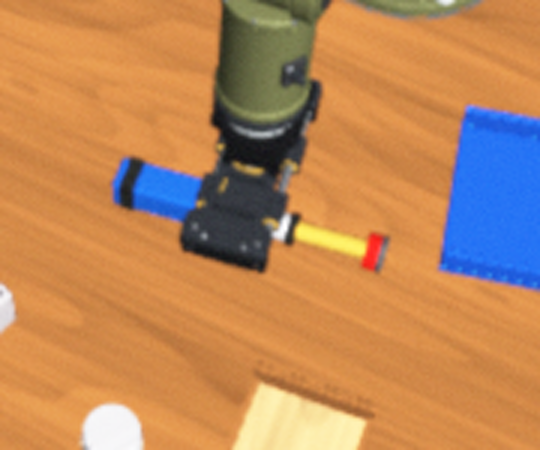

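The scene crop shows the magnet held level, handle (160,190) and head (375,250). I'll carry and turn it to the block's front.

Call:
{"method": "step_arm", "body": {"commands": [{"travel": [-0.03, -0.005, 0], "turn": [0, 0, 5]}, {"travel": [-0.065, -0.011, 0], "turn": [0, 0, 13]}, {"travel": [-0.1, -0.018, 0], "turn": [0, 0, 21]}, {"travel": [-0.135, -0.025, 0], "turn": [0, 0, 29]}, {"travel": [-0.167, -0.033, 0], "turn": [0, 0, 37]}]}}

```text
time: 5.05
position: [0.4378, -0.152, 0.062]
tool_rot: [2.68, 1.638, -0.0]
ft_force: [0.2, 0.1, -1.5]
grip_width: 0.289
grip_force: 57.9
```

Call:
{"method": "step_arm", "body": {"commands": [{"travel": [0, 0, 0], "turn": [0, 0, 8]}, {"travel": [0, 0, 0], "turn": [0, 0, 16]}, {"travel": [0, 0, 0], "turn": [0, 0, 24]}, {"travel": [0, 0, 0], "turn": [0, 0, 32]}, {"travel": [0, 0, 0], "turn": [0, 0, 40]}]}}

```text
time: 5.55
position: [0.4377, -0.1504, 0.0618]
tool_rot: [-3.079, -0.623, 0.001]
ft_force: [0.4, -0.4, -2.4]
grip_width: 0.283
grip_force: 57.9
```

Call:
{"method": "step_arm", "body": {"commands": [{"travel": [0, 0, 0], "turn": [0, 0, 8]}, {"travel": [0, 0, 0], "turn": [0, 0, 16]}, {"travel": [0, 0, 0], "turn": [0, 0, 24]}, {"travel": [0, 0, 0], "turn": [0, 0, 32]}, {"travel": [0, 0, 0], "turn": [0, 0, 38]}]}}

```text
time: 6.05
position: [0.4378, -0.1503, 0.0618]
tool_rot: [3.114, -0.412, -0.001]
ft_force: [-0.5, -1.0, -2.1]
grip_width: 0.285
grip_force: 57.9
```

```bash
python3 goal.py 0.44 -0.1505 0.021 -16.3; python3 - <<'E'
from h import *
a=ctrl.get_image("scene")[130:280,170:350,::-1];b=ctrl.get_image("top")[130:280,250:430,::-1]
cv2.imwrite("pics/d3.png",cv2.resize(np.hstack([a,b]),None,fx=2.2,fy=2.2,interpolation=cv2.INTER_CUBIC))
E
```

```text
travel [ 0.0022 -0.0004  0.0408] turn [0.0228 0.0448 1.2317] yaw now -15.068332682666883
t 6.05 pos [ 0.4378 -0.1503  0.0618] q [-0.4502  0.1059  0.7617  2.118  -0.0893  0.9495 -1.473 ] F [-0.4554 -0.9513 -2.1449] grip 0.2848179518518481 57.9162722826004
```

View pics/d3.png

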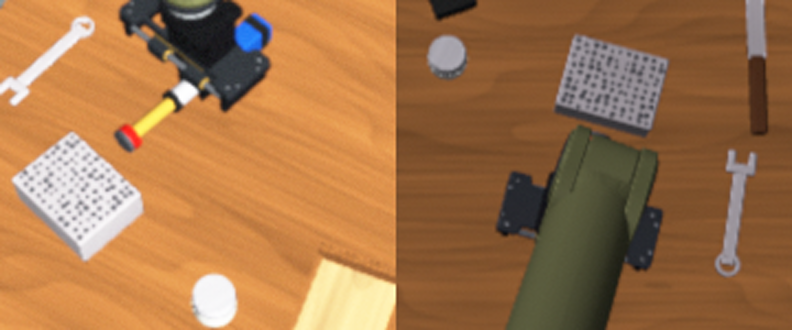

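Head (128,137) points at the block's robot-side face in the scene half. I'll lower, then measure the head and axis.

Call:
{"method": "step_arm", "body": {"commands": [{"travel": [0, 0, 0.015], "turn": [0, 0, 1.2]}, {"travel": [0, 0, 0.03], "turn": [0, 0, 1.2]}, {"travel": [0, 0, 0.038], "turn": [0, 0, 1.2]}, {"travel": [0, 0, 0.041], "turn": [0, 0, 1.2]}, {"travel": [0, 0, 0.041], "turn": [0, 0, 1.2]}]}}

```text
time: 6.65
position: [0.438, -0.1505, 0.0212]
tool_rot: [3.111, -0.436, -0.001]
ft_force: [-0.3, -0.8, -2.1]
grip_width: 0.285
grip_force: 57.9
```

```bash
python3 goal.py 0.44 -0.1505 0.021 -16.3; python3 - <<'E'
from h import *
np.set_printoptions(precision=4,suppress=True)
im=ctrl.get_image("scene")[:,:,::-1].copy(); cv2.imwrite("pics/s4.png",im)
H,S,V=cv2.split(cv2.cvtColor(im,cv2.COLOR_BGR2HSV))
for k,m,z in(("r",((H<6)|(H>174))&(S>180)&(V>110),.025),("y",(H>20)&(H<32)&(S>150)&(V>130),.025)):
    b=blob(m,(235,190)); p=np.argwhere(b)[:,::-1]; w=ray("scene",p,z)[:,:2]; vx,vy,x0,y0=cv2.fitLine(w.astype(np.float32),cv2.DIST_L2,0,.01,.01).ravel()
    print(k,b.sum(),p.mean(0),w.mean(0),np.degrees(np.arctan2(vy,vx)), w.min(0),w.max(0))
# block front-side bottom corner & top edges, scene: print top mask corners
b=blob(cv2.morphologyEx(((S<60)&(V>150)).astype(np.uint8),cv2.MORPH_CLOSE,np.ones((5,5))),(205,218))
c=cv2.approxPolyDP(cv2.findContours(b,0,2)[0][0],4,True)[:,0]; print(c.tolist(),ray("scene",c,.05)[:,:2].tolist(),ray("scene",c,0)[:,:2].tolist())
E
```

```text
travel [ 0.0019 -0.0005  0.0002] turn [0.0238 0.0398 0.3589] yaw now -15.941075714113152
t 6.65 pos [ 0.438  -0.1505  0.0212] q [-0.4224  0.1922  0.7494  2.1459 -0.1716  0.8622 -1.4189] F [-0.3167 -0.8182 -2.0719] grip 0.28455977099339014 57.92101800441742
r 35 [230.0857 198.4286] [ 0.5518 -0.1834] 64.873276 [ 0.5421 -0.1994] [ 0.562  -0.1676]
y 90 [240.6222 189.8444] [ 0.5131 -0.1718] -14.779262 [ 0.4831 -0.1862] [ 0.5454 -0.1573]
[[202, 190], [176, 213], [208, 248], [234, 221]] [[0.5771875273463963, -0.25654149673739746], [0.6722141722165382, -0.27840750530025116], [0.7191126875266045, -0.14587406406760167], [0.6189021118808165, -0.12756287332846333]] [[0.5543247061678783, -0.27995063753887195], [0.6535956462032823, -0.3027932752835064], [0.7025888491881633, -0.16434032542642885], [0.5979024419237511, -0.14521127882769952]]
```

Call:
{"method": "step_arm", "body": {"commands": [{"travel": [0.004, 0, 0], "turn": [0, 0, 0.3]}, {"travel": [0.008, 0, 0], "turn": [0, 0, 0.3]}, {"travel": [0.012, 0, 0], "turn": [0, 0, 0.3]}, {"travel": [0.015, 0, 0], "turn": [0, 0, 0.3]}, {"travel": [0.018, 0, 0], "turn": [0, 0, 0.3]}]}}

```text
time: 7.2
position: [0.456, -0.1555, 0.0216]
tool_rot: [-3.11, 0.445, -0.0]
ft_force: [0.2, 0.5, -2.3]
grip_width: 0.282
grip_force: 57.9
```

Call:
{"method": "step_arm", "body": {"commands": [{"travel": [0.003, 0, 0], "turn": [0, 0, 0]}, {"travel": [0.006, 0, 0], "turn": [0, 0, 0]}, {"travel": [0.009, 0, 0], "turn": [0, 0, 0]}, {"travel": [0.012, 0, 0], "turn": [0, 0, 0]}, {"travel": [0.015, 0, 0], "turn": [0, 0, 0]}]}}

```text
time: 7.7
position: [0.4656, -0.1584, 0.0199]
tool_rot: [-3.108, 0.445, 0.015]
ft_force: [-9.6, 3.2, -0.4]
grip_width: 0.283
grip_force: 57.9
```

Call:
{"method": "step_arm", "body": {"commands": [{"travel": [0.003, 0, 0], "turn": [0, 0, 0]}, {"travel": [0.006, 0, 0], "turn": [0, 0, 0]}, {"travel": [0.009, 0, 0], "turn": [0, 0, 0]}, {"travel": [0.012, 0, 0], "turn": [0, 0, 0]}, {"travel": [0.015, 0, 0], "turn": [0, 0, 0]}]}}

```text
time: 8.2
position: [0.4798, -0.1627, 0.0199]
tool_rot: [-3.108, 0.445, 0.016]
ft_force: [-10.0, 2.7, 1.6]
grip_width: 0.285
grip_force: 57.9
```

```bash
python3 goal.py 0.44 -0.1505 0.021 -16.3
```

```text
travel [-0.0416 -0.0005 -0.0007] turn [-0.03    0.586  -0.0038] yaw now -16.303602723019136
t 8.2 pos [ 0.4798 -0.1627  0.0199] q [-0.3693  0.3046  0.724   2.0378 -0.2566  0.8992 -1.3601] F [-9.9799  2.691   1.6273] grip 0.2854575384469876 57.92113959789276
```

Inner tube is sliding at about 10 N, and the arm's compliance is about 2 N/mm. I'll keep on steadily.

Call:
{"method": "step_arm", "body": {"commands": [{"travel": [0.003, 0, 0], "turn": [0, 0, 0]}, {"travel": [0.006, 0, 0], "turn": [0, 0, 0]}, {"travel": [0.009, 0, 0], "turn": [0, 0, 0]}, {"travel": [0.012, 0, 0], "turn": [0, 0, 0]}, {"travel": [0.015, 0, 0], "turn": [0, 0, 0]}]}}

```text
time: 8.7
position: [0.4943, -0.1671, 0.02]
tool_rot: [-3.108, 0.445, 0.015]
ft_force: [-9.9, 2.1, 2.1]
grip_width: 0.288
grip_force: 57.9
```

Call:
{"method": "step_arm", "body": {"commands": [{"travel": [0.003, 0, 0], "turn": [0, 0, 0]}, {"travel": [0.006, 0, 0], "turn": [0, 0, 0]}, {"travel": [0.009, 0, 0], "turn": [0, 0, 0]}, {"travel": [0.012, 0, 0], "turn": [0, 0, 0]}, {"travel": [0.015, 0, 0], "turn": [0, 0, 0]}]}}

```text
time: 9.2
position: [0.5088, -0.1715, 0.0202]
tool_rot: [-3.108, 0.446, 0.015]
ft_force: [-10.1, 1.2, 3.0]
grip_width: 0.282
grip_force: 57.9
```

Call:
{"method": "step_arm", "body": {"commands": [{"travel": [0.002, 0, 0], "turn": [0, 0, 0]}, {"travel": [0.004, 0, 0], "turn": [0, 0, 0]}, {"travel": [0.006, 0, 0], "turn": [0, 0, 0]}]}}

```text
time: 9.5
position: [0.5147, -0.1733, 0.0202]
tool_rot: [-3.108, 0.446, 0.014]
ft_force: [-9.5, 1.2, 3.9]
grip_width: 0.282
grip_force: 57.9
```

Call:
{"method": "step_arm", "body": {"commands": [{"travel": [0.0015, 0, 0], "turn": [0, 0, 0]}, {"travel": [0.003, 0, 0], "turn": [0, 0, 0]}, {"travel": [0.0045, 0, 0], "turn": [0, 0, 0]}, {"travel": [0.006, 0, 0], "turn": [0, 0, 0]}]}}

```text
time: 9.9
position: [0.5205, -0.1751, 0.0203]
tool_rot: [-3.108, 0.446, 0.014]
ft_force: [-9.8, 1.5, 2.5]
grip_width: 0.285
grip_force: 57.9
```

Call:
{"method": "step_arm", "body": {"commands": [{"travel": [0.0015, 0, 0], "turn": [0, 0, 0]}, {"travel": [0.003, 0, 0], "turn": [0, 0, 0]}, {"travel": [0.004, 0, 0], "turn": [0, 0, 0]}]}}

```text
time: 10.2
position: [0.5245, -0.1763, 0.0204]
tool_rot: [-3.108, 0.446, 0.014]
ft_force: [-9.4, 0.8, 3.2]
grip_width: 0.283
grip_force: 57.9
```

Call:
{"method": "step_arm", "body": {"commands": [{"travel": [0.0015, 0, 0], "turn": [0, 0, 0]}, {"travel": [0.003, 0, 0], "turn": [0, 0, 0]}, {"travel": [0.004, 0, 0], "turn": [0, 0, 0]}]}}

```text
time: 10.5
position: [0.5263, -0.1769, 0.0201]
tool_rot: [-3.107, 0.446, 0.021]
ft_force: [-15.0, 4.0, 9.3]
grip_width: 0.283
grip_force: 57.9
```

```bash
python3 goal.py 0.44 -0.1505 0.021 -16.3; python3 - <<'E'
from h import *
a=ctrl.get_image("scene")[120:270,160:340,::-1]
cv2.imwrite("pics/d5.png",cv2.resize(a,None,fx=4,fy=4,interpolation=cv2.INTER_CUBIC))
E
```

```text
travel [-0.0902 -0.001   0.0004] turn [-0.0393  0.7712 -0.0256] yaw now -16.325326934476962
t 10.5 pos [ 0.5263 -0.1769  0.0201] q [-0.313   0.4078  0.6954  1.9171 -0.3192  0.943  -1.3197] F [-15.043    3.955    9.3421] grip 0.2831548526286785 57.926207184791565
```

View pics/d5.png

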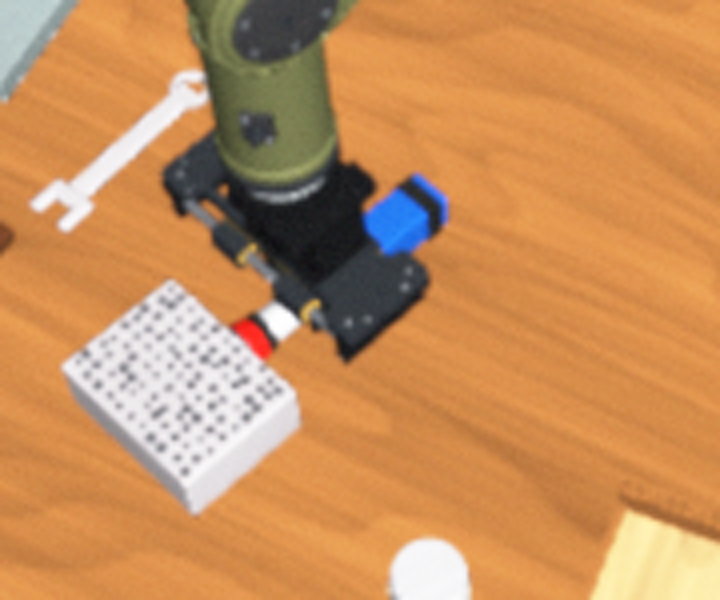

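The red head touches the black collar and the block face, with silver tube still showing at (285,318) crop. So the inner tube is home, and I'll press to about 20 N and hold.

Call:
{"method": "step_arm", "body": {"commands": [{"travel": [0.001, 0, 0], "turn": [0, 0, 0]}, {"travel": [0.0018, 0, 0], "turn": [0, 0, 0]}, {"travel": [0.0018, 0, 0], "turn": [0, 0, 0]}]}}

```text
time: 10.85
position: [0.5264, -0.1769, 0.0196]
tool_rot: [-3.106, 0.446, 0.026]
ft_force: [-17.6, 3.7, 9.2]
grip_width: 0.285
grip_force: 57.9
```

Call:
{"method": "step_arm", "body": {"commands": [{"travel": [0, 0, 0], "turn": [0, 0, 0]}, {"travel": [0, 0, 0], "turn": [0, 0, 0]}, {"travel": [0, 0, 0], "turn": [0, 0, 0]}, {"travel": [0, 0, 0], "turn": [0, 0, 0]}]}}

```text
time: 11.25
position: [0.5264, -0.1769, 0.0196]
tool_rot: [-3.106, 0.446, 0.026]
ft_force: [-16.7, 4.3, 9.2]
grip_width: 0.287
grip_force: 57.9
```

Call:
{"method": "step_arm", "body": {"commands": [{"travel": [0.001, 0, -0.001], "turn": [0, 0, 0]}, {"travel": [0.0015, 0, -0.0015], "turn": [0, 0, 0]}, {"travel": [0.0015, 0, -0.0015], "turn": [0, 0, 0]}, {"travel": [0.0015, 0, -0.0015], "turn": [0, 0, 0]}, {"travel": [0.0015, 0, -0.0015], "turn": [0, 0, 0]}]}}

```text
time: 11.75
position: [0.5264, -0.1769, 0.02]
tool_rot: [-3.106, 0.446, 0.03]
ft_force: [-17.2, 4.0, 4.0]
grip_width: 0.28
grip_force: 57.9
```

Call:
{"method": "step_arm", "body": {"commands": [{"travel": [0.001, 0, 0], "turn": [0, 0, 0]}, {"travel": [0.001, 0, 0], "turn": [0, 0, 0]}, {"travel": [0.001, 0, 0], "turn": [0, 0, 0]}, {"travel": [0.001, 0, 0], "turn": [0, 0, 0]}, {"travel": [0.001, 0, 0], "turn": [0, 0, 0]}]}}

```text
time: 12.25
position: [0.5264, -0.1769, 0.0198]
tool_rot: [-3.106, 0.445, 0.034]
ft_force: [-20.2, 5.2, 5.4]
grip_width: 0.283
grip_force: 57.9
```

Call:
{"method": "step_arm", "body": {"commands": [{"travel": [-0.004, 0, 0], "turn": [0, 0, 0]}, {"travel": [-0.008, 0, 0], "turn": [0, 0, 0]}, {"travel": [-0.012, 0, 0], "turn": [0, 0, 0]}, {"travel": [-0.014, 0, 0], "turn": [0, 0, 0]}, {"travel": [-0.014, 0, 0], "turn": [0, 0, 0]}]}}

```text
time: 12.75
position: [0.5235, -0.1749, 0.0233]
tool_rot: [-3.11, 0.444, -0.002]
ft_force: [-0.2, 0.2, -2.7]
grip_width: 0.284
grip_force: 57.9
```

```bash
python3 goal.py 0.526 -0.1769 0.0172 -16.3
```

```text
travel [0.0029 0.0012 0.0061] turn [-0.0225 -0.0619  0.0344] yaw now -16.265661833966902
t 12.75 pos [ 0.5235 -0.1749  0.0233] q [-0.3258  0.3856  0.7014  1.9361 -0.3089  0.9271 -1.3275] F [-0.1866  0.2228 -2.7191] grip 0.2841472310573183 57.922101616859436
```

Free. I'll set it on the bench, open, and slide the open fingers back along the axis to the handle.

Call:
{"method": "step_arm", "body": {"commands": [{"travel": [0, 0, 0.003], "turn": [0, 0, 0]}, {"travel": [0, 0, 0.0055], "turn": [0, 0, 0]}, {"travel": [0, 0, 0.0055], "turn": [0, 0, 0]}]}}

```text
time: 13.05
position: [0.5235, -0.1751, 0.0175]
tool_rot: [-3.11, 0.445, -0.001]
ft_force: [0.4, 0.8, -1.7]
grip_width: 0.287
grip_force: 57.9
```

Call:
{"method": "step_arm", "body": {"commands": [{"travel": [0, 0, 0], "turn": [0, 0, 0]}, {"travel": [0, 0, 0], "turn": [0, 0, 0]}, {"travel": [0, 0, 0], "turn": [0, 0, 0]}, {"travel": [0, 0, 0], "turn": [0, 0, 0]}, {"travel": [0, 0, 0], "turn": [0, 0, 0]}], "gripper": 0.75}}

```text
time: 13.55
position: [0.5231, -0.1751, 0.0176]
tool_rot: [-3.11, 0.445, -0.0]
ft_force: [0.0, 0.2, -0.2]
grip_width: 0.655
grip_force: 0.0
```

Call:
{"method": "step_arm", "body": {"commands": [{"travel": [0, 0, 0], "turn": [0, 0, 0]}, {"travel": [-0.02, 0, 0], "turn": [0, 0, 0]}, {"travel": [-0.04, 0, 0], "turn": [0, 0, 0]}, {"travel": [-0.06, 0, 0], "turn": [0, 0, 0]}, {"travel": [-0.067, 0, 0], "turn": [0, 0, 0]}]}}

```text
time: 14.05
position: [0.4568, -0.1557, 0.0171]
tool_rot: [-3.109, 0.445, 0.003]
ft_force: [0.1, 0.3, -0.7]
grip_width: 0.75
grip_force: 0.0
```

Call:
{"method": "step_arm", "body": {"commands": [{"travel": [0, 0, 0], "turn": [0, 0, 0]}, {"travel": [0, 0, 0], "turn": [0, 0, 0]}, {"travel": [0, 0, 0], "turn": [0, 0, 0]}, {"travel": [0, 0, 0], "turn": [0, 0, 0]}, {"travel": [0, 0, 0], "turn": [0, 0, 0]}], "gripper": 0.2, "force": 58}}

```text
time: 14.55
position: [0.4592, -0.1564, 0.0175]
tool_rot: [3.11, -0.445, 0.0]
ft_force: [0.6, 0.6, -0.3]
grip_width: 0.382
grip_force: 58.0
```

```bash
python3 goal.py 0.526 -0.1769 0.0172 -16.3; python3 - <<'E'
from h import *
a=ctrl.get_image("scene")[120:270,160:340,::-1]
cv2.imwrite("pics/d6.png",cv2.resize(a,None,fx=3,fy=3,interpolation=cv2.INTER_CUBIC))
E
```

```text
travel [0.0699 0.0009 0.0003] turn [ 0.0063 -0.0124  0.0062] yaw now -16.293830383929727
t 14.55 pos [ 0.4592 -0.1564  0.0175] q [-0.3989  0.2527  0.7394  2.0984 -0.2227  0.8668 -1.3852] F [ 0.5573  0.6012 -0.2655] grip 0.38204549620899475 57.986995009705424
```

View pics/d6.png

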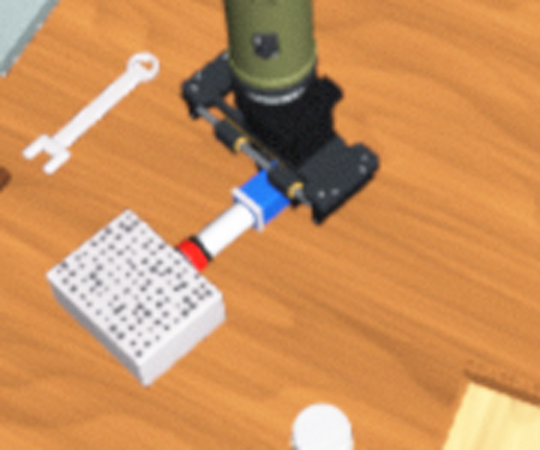

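Handle gripped at 33 mm opening; the inner tube is home and the middle tube still out (white at (227,230)). I'll raise slightly and push the middle tube home.

Call:
{"method": "step_arm", "body": {"commands": [{"travel": [0, 0, -0.002], "turn": [0, 0, 0]}, {"travel": [0, 0, -0.004], "turn": [0, 0, 0]}, {"travel": [0.004, 0, -0.004], "turn": [0, 0, 0]}, {"travel": [0.008, 0, -0.004], "turn": [0, 0, 0]}, {"travel": [0.012, 0, -0.004], "turn": [0, 0, 0]}]}}

```text
time: 15.1
position: [0.469, -0.1593, 0.0209]
tool_rot: [-3.109, 0.445, 0.005]
ft_force: [-4.8, 1.9, -1.0]
grip_width: 0.385
grip_force: 58.0
```

Call:
{"method": "step_arm", "body": {"commands": [{"travel": [0.003, 0, 0], "turn": [0, 0, 0]}, {"travel": [0.006, 0, 0], "turn": [0, 0, 0]}, {"travel": [0.009, 0, 0], "turn": [0, 0, 0]}, {"travel": [0.012, 0, 0], "turn": [0, 0, 0]}, {"travel": [0.015, 0, 0], "turn": [0, 0, 0]}]}}

```text
time: 15.6
position: [0.4844, -0.1639, 0.0212]
tool_rot: [-3.11, 0.445, 0.001]
ft_force: [-4.6, 0.9, -2.7]
grip_width: 0.387
grip_force: 58.0
```

Call:
{"method": "step_arm", "body": {"commands": [{"travel": [0.003, 0, 0], "turn": [0, 0, 0]}, {"travel": [0.006, 0, 0], "turn": [0, 0, 0]}, {"travel": [0.009, 0, 0], "turn": [0, 0, 0]}, {"travel": [0.012, 0, 0], "turn": [0, 0, 0]}, {"travel": [0.015, 0, 0], "turn": [0, 0, 0]}]}}

```text
time: 16.1
position: [0.4991, -0.1682, 0.0214]
tool_rot: [3.11, -0.445, -0.001]
ft_force: [-3.6, -0.2, -2.6]
grip_width: 0.384
grip_force: 58.0
```

Call:
{"method": "step_arm", "body": {"commands": [{"travel": [0.002, 0, 0], "turn": [0, 0, 0]}, {"travel": [0.004, 0, 0], "turn": [0, 0, 0]}, {"travel": [0.006, 0, 0], "turn": [0, 0, 0]}, {"travel": [0.008, 0, 0], "turn": [0, 0, 0]}]}}

```text
time: 16.5
position: [0.5067, -0.1704, 0.0214]
tool_rot: [-3.11, 0.445, 0.0]
ft_force: [-4.9, -0.3, -3.5]
grip_width: 0.388
grip_force: 58.0
```

Call:
{"method": "step_arm", "body": {"commands": [{"travel": [0.002, 0, 0], "turn": [0, 0, 0]}, {"travel": [0.004, 0, 0], "turn": [0, 0, 0]}, {"travel": [0.006, 0, 0], "turn": [0, 0, 0]}]}}

```text
time: 16.8
position: [0.5126, -0.1721, 0.0214]
tool_rot: [-3.11, 0.445, 0.0]
ft_force: [-5.7, 0.3, -4.2]
grip_width: 0.387
grip_force: 58.0
```

Call:
{"method": "step_arm", "body": {"commands": [{"travel": [0.0015, 0, 0], "turn": [0, 0, 0]}, {"travel": [0.003, 0, 0], "turn": [0, 0, 0]}, {"travel": [0.0045, 0, 0], "turn": [0, 0, 0]}]}}

```text
time: 17.1
position: [0.5152, -0.173, 0.021]
tool_rot: [-3.109, 0.445, 0.006]
ft_force: [-10.7, 0.6, -0.9]
grip_width: 0.384
grip_force: 58.0
```

Call:
{"method": "step_arm", "body": {"commands": [{"travel": [0.0015, 0, 0], "turn": [0, 0, 0]}, {"travel": [0.003, 0, 0], "turn": [0, 0, 0]}, {"travel": [0.003, 0, 0], "turn": [0, 0, 0]}]}}

```text
time: 17.4
position: [0.5154, -0.173, 0.0205]
tool_rot: [-3.108, 0.445, 0.015]
ft_force: [-15.1, 3.9, 2.9]
grip_width: 0.387
grip_force: 58.0
```

Call:
{"method": "step_arm", "body": {"commands": [{"travel": [0.0015, 0, -0.0005], "turn": [0, 0, 0]}, {"travel": [0.003, 0, -0.001], "turn": [0, 0, 0]}, {"travel": [0.003, 0, -0.001], "turn": [0, 0, 0]}]}}

```text
time: 17.7
position: [0.5155, -0.1731, 0.0207]
tool_rot: [-3.106, 0.445, 0.024]
ft_force: [-20.7, 4.6, 4.3]
grip_width: 0.387
grip_force: 58.0
```

Call:
{"method": "step_arm", "body": {"commands": [{"travel": [0.0005, 0, 0], "turn": [0, 0, 0]}, {"travel": [0.0005, 0, 0], "turn": [0, 0, 0]}, {"travel": [0.0005, 0, 0], "turn": [0, 0, 0]}, {"travel": [0.0005, 0, 0], "turn": [0, 0, 0]}, {"travel": [0.0005, 0, 0], "turn": [0, 0, 0]}]}}

```text
time: 18.2
position: [0.5155, -0.1731, 0.0206]
tool_rot: [-3.106, 0.445, 0.025]
ft_force: [-21.7, 4.9, 5.7]
grip_width: 0.388
grip_force: 58.0
```

Call:
{"method": "step_arm", "body": {"commands": [{"travel": [0, 0, 0], "turn": [0, 0, 0]}, {"travel": [0, 0, 0], "turn": [0, 0, 0]}, {"travel": [0, 0, 0], "turn": [0, 0, 0]}]}}

```text
time: 18.5
position: [0.5155, -0.1731, 0.0206]
tool_rot: [-3.106, 0.445, 0.025]
ft_force: [-21.4, 4.8, 6.0]
grip_width: 0.383
grip_force: 58.0
```

Call:
{"method": "step_arm", "body": {"commands": [{"travel": [-0.005, 0, 0], "turn": [0, 0, 0]}, {"travel": [-0.01, 0, 0], "turn": [0, 0, 0]}, {"travel": [-0.016, 0, -0.002], "turn": [0, 0, 0]}, {"travel": [-0.024, 0, -0.008], "turn": [0, 0, 0]}, {"travel": [-0.03, 0, -0.015], "turn": [0, 0, 0]}]}}

```text
time: 19.0
position: [0.4946, -0.1666, 0.0385]
tool_rot: [-3.11, 0.445, -0.003]
ft_force: [-0.9, 0.2, -2.1]
grip_width: 0.388
grip_force: 58.0
```

Call:
{"method": "step_arm", "body": {"commands": [{"travel": [0, 0, -0.02], "turn": [0, 0, 0]}, {"travel": [0, 0, -0.045], "turn": [0, 0, 0]}, {"travel": [0, 0, -0.07], "turn": [0, 0, 0]}, {"travel": [0, 0, -0.09], "turn": [0, 0, 0]}, {"travel": [0, 0, -0.09], "turn": [0, 0, 0]}]}}

```text
time: 19.5
position: [0.4968, -0.1674, 0.1311]
tool_rot: [-3.109, 0.445, -0.013]
ft_force: [0.3, -0.1, -2.8]
grip_width: 0.386
grip_force: 58.0
```

```bash
python3 goal.py 0.632 0.151 0.12 5.8
```

```text
travel [ 0.0403 -0.3435  0.0122] turn [ -0.0461  -0.4685 -22.0895] yaw now -16.290141895830583
t 19.5 pos [ 0.4968 -0.1674  0.1311] q [-0.4394  0.1535  0.7784  1.9225 -0.1235  1.1047 -1.4671] F [ 0.3054 -0.0836 -2.7707] grip 0.3857103722014102 57.97503584995866
```

Call:
{"method": "step_arm", "body": {"commands": [{"travel": [0.005, -0.04, 0], "turn": [0, 0, -3]}, {"travel": [0.009, -0.08, 0], "turn": [0, 0, -6]}, {"travel": [0.014, -0.12, 0], "turn": [0, 0, -10]}, {"travel": [0.019, -0.16, 0], "turn": [0, 0, -14]}, {"travel": [0.024, -0.2, 0], "turn": [0, 0, -18]}]}}

```text
time: 20.0
position: [0.5734, 0.0202, 0.1266]
tool_rot: [-3.141, -0.051, 0.001]
ft_force: [1.1, -0.5, -2.6]
grip_width: 0.39
grip_force: 58.0
```

```bash
python3 goal.py 0.632 0.151 0.10 5.8
```

```text
travel [ 0.0629 -0.1288  0.0267] turn [-0.0182  0.0197 -3.923 ] yaw now 1.8770190671611255
t 20.0 pos [0.5734 0.0202 0.1266] q [-0.6069  0.2689  0.6092  1.7989 -0.1695  1.1264 -1.4793] F [ 1.1066 -0.4789 -2.6005] grip 0.3903001620036356 57.97424613498151
```

Call:
{"method": "step_arm", "body": {"commands": [{"travel": [0.02, -0.04, 0], "turn": [0, 0, -1]}, {"travel": [0.04, -0.08, 0], "turn": [0, 0, -2]}, {"travel": [0.058, -0.115, 0.005], "turn": [0, 0, -4]}, {"travel": [0.063, -0.129, 0.015], "turn": [0, 0, -4]}, {"travel": [0.063, -0.129, 0.026], "turn": [0, 0, -4]}]}}

```text
time: 20.5
position: [0.6322, 0.1532, 0.0997]
tool_rot: [-3.136, -0.164, 0.001]
ft_force: [-0.3, 0.1, -2.9]
grip_width: 0.383
grip_force: 58.0
```

```bash
python3 goal.py 0.632 0.151 0.024 5.8; python3 - <<'E'
from h import *
a=ctrl.get_image("scene")[200:340,240:410,::-1];b=ctrl.get_image("top")[110:250,150:320,::-1]
cv2.imwrite("pics/d7.png",cv2.resize(np.hstack([a,b]),None,fx=2.3,fy=2.3,interpolation=cv2.INTER_CUBIC))
E
```

```text
travel [-0.0003  0.0022  0.0757] turn [-0.0537  0.0309  0.1974] yaw now 5.997378584818738
t 20.5 pos [0.6322 0.1532 0.0997] q [-0.6823  0.4515  0.521   1.6236 -0.2434  1.1319 -1.5666] F [-0.315   0.1145 -2.8591] grip 0.3831845667077176 57.97535824589431
```

View pics/d7.png

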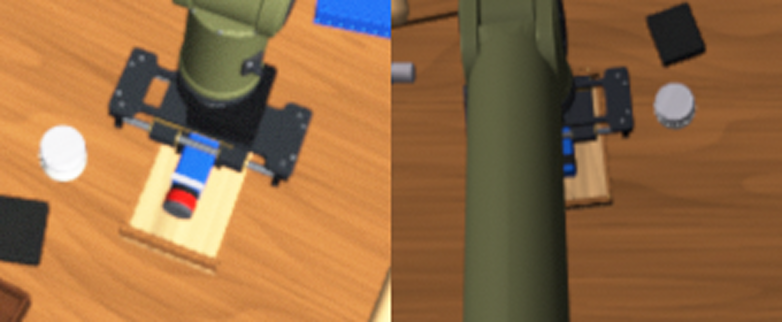

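The closed magnet is over the wooden tray, head (180,203), tray end wall (168,250). I'll lower it gently.

Call:
{"method": "step_arm", "body": {"commands": [{"travel": [0, 0.001, 0.02], "turn": [0, 0, 0.2]}, {"travel": [0, 0.002, 0.04], "turn": [0, 0, 0.2]}, {"travel": [0, 0.002, 0.055], "turn": [0, 0, 0.2]}, {"travel": [0, 0.002, 0.065], "turn": [0, 0, 0.2]}, {"travel": [0, 0.002, 0.07], "turn": [0, 0, 0.2]}]}}

```text
time: 21.1
position: [0.6321, 0.1463, 0.0306]
tool_rot: [3.138, 0.149, -0.002]
ft_force: [0.2, -0.2, -2.6]
grip_width: 0.387
grip_force: 58.0
```

Call:
{"method": "step_arm", "body": {"commands": [{"travel": [0, 0, 0.001], "turn": [0, 0, 0]}, {"travel": [0, 0, 0.003], "turn": [0, 0, 0]}, {"travel": [0, 0, 0.005], "turn": [0, 0, 0]}, {"travel": [0, 0, 0.006], "turn": [0, 0, 0]}, {"travel": [0, 0, 0.006], "turn": [0, 0, 0]}]}}

```text
time: 21.6
position: [0.6327, 0.1475, 0.0257]
tool_rot: [-3.138, -0.151, -0.0]
ft_force: [-0.6, -0.1, -2.2]
grip_width: 0.386
grip_force: 58.0
```

Call:
{"method": "step_arm", "body": {"commands": [{"travel": [0, 0, 0.001], "turn": [0, 0, 0]}, {"travel": [0, 0, 0.002], "turn": [0, 0, 0]}, {"travel": [0, 0, 0.002], "turn": [0, 0, 0]}]}}

```text
time: 21.9
position: [0.6328, 0.1475, 0.0236]
tool_rot: [-3.138, -0.151, -0.0]
ft_force: [-0.1, -0.1, -1.9]
grip_width: 0.385
grip_force: 58.0
```

Call:
{"method": "step_arm", "body": {"commands": [{"travel": [0, 0, 0], "turn": [0, 0, 0]}, {"travel": [0, 0, 0], "turn": [0, 0, 0]}, {"travel": [0, 0, 0], "turn": [0, 0, 0]}, {"travel": [0, 0, 0], "turn": [0, 0, 0]}, {"travel": [0, 0, 0], "turn": [0, 0, 0]}], "gripper": 0.6}}

```text
time: 22.4
position: [0.6328, 0.1474, 0.0237]
tool_rot: [-3.138, -0.151, -0.0]
ft_force: [0.8, 0.3, 0.4]
grip_width: 0.597
grip_force: 0.0
```

Call:
{"method": "step_arm", "body": {"commands": [{"travel": [0, 0, -0.01], "turn": [0, 0, 0]}, {"travel": [0, 0, -0.03], "turn": [0, 0, 0]}, {"travel": [0, 0, -0.06], "turn": [0, 0, 0]}, {"travel": [0, 0, -0.1], "turn": [0, 0, 0]}, {"travel": [0, 0, -0.14], "turn": [0, 0, 0]}]}}

```text
time: 22.9
position: [0.6324, 0.1472, 0.1654]
tool_rot: [3.138, 0.151, -0.0]
ft_force: [0.9, 0.4, -0.1]
grip_width: 0.602
grip_force: 0.0
```

Call:
{"method": "step_arm", "body": {"commands": [{"travel": [-0.04, 0.03, 0], "turn": [0, 0, 0]}, {"travel": [-0.08, 0.06, 0], "turn": [0, 0, 0]}, {"travel": [-0.11, 0.09, 0], "turn": [0, 0, 0]}, {"travel": [-0.13, 0.12, 0], "turn": [0, 0, 0]}, {"travel": [-0.13, 0.12, 0], "turn": [0, 0, 0]}]}}

```text
time: 23.4
position: [0.5128, 0.01, 0.1645]
tool_rot: [-3.138, -0.139, -0.0]
ft_force: [0.2, -0.4, 0.2]
grip_width: 0.599
grip_force: 0.0
```

```bash
python3 - <<'E'
from h import *
a=ctrl.get_image("scene")[200:340,240:410,::-1];b=ctrl.get_image("top")[110:250,150:320,::-1]
cv2.imwrite("pics/d8.png",cv2.resize(np.hstack([a,b]),None,fx=2.3,fy=2.3,interpolation=cv2.INTER_CUBIC))
E
```

```text
(no output)
```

View pics/d8.png

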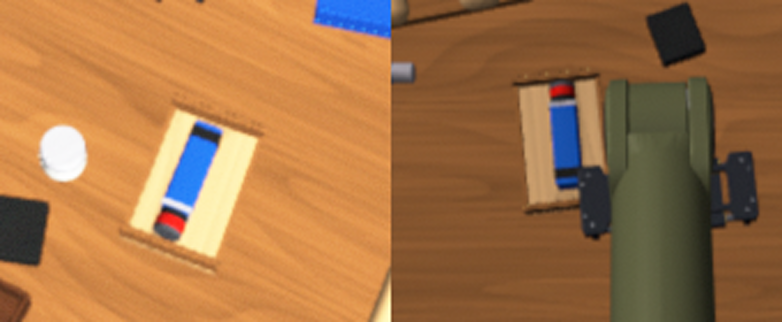

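The magnet lies closed and flat between the tray walls: head (168,225) in the scene half, (562,90) in the top half, gripper clear. Handing in.

```bash
python3 -c "
from bench import ctrl
print(ctrl.close_job())"
```

```text
the job is handed in; nothing more can be done
None
```

The magnet is closed, inner tube first and then middle tube, each seated at about 20 N and held for about half a second; it lies flat and released in the wooden tray, and the job is handed in, though the hand-in gave no verdict.

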